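# Fill the ball cage of a thrust bearing

## Task

Finish loading the brass cage of the thrust bearing: pick the three big loose steel balls off the plywood board and drop one into each of the three empty windows of the cage, letting each go just above its window so that it settles in its seat. Leave the odd small ball in its place on the board, and do not disturb the balls already in the cage or anything else on the bench.

Things in the scene. Friction and masses are not known exactly. Their poses are not given: they have to be found in the camera images.
- bearing: thrust bearing fixed flat on the bench: steel washer 184 mm across, 6 mm thick, bore 84 mm, carrying a brass cage ring (outside 171 mm, inside 91 mm, top 18 mm above the bench). Seven windows 29 mm square evenly spaced on a 130 mm circle, each with a shallow ball seat 9 mm below the cage top; four hold balls, three are empty. Origin: bearing centre at bench level; z up, x towards pocket_a
- pocket_a (a point): one of the three empty windows of the cage: the point where the centre of a seated 25 mm ball lies, 19.4 mm above the bench, 0 degrees round from the bearing's x axis (counter-clockwise from above). Same axes as the bearing
- pocket_b (a point): one of the three empty windows of the cage: the point where the centre of a seated 25 mm ball lies, 19.4 mm above the bench, 154 degrees round from the bearing's x axis (counter-clockwise from above). Same axes as the bearing
- pocket_c (a point): one of the three empty windows of the cage: the point where the centre of a seated 25 mm ball lies, 19.4 mm above the bench, 257 degrees round from the bearing's x axis (counter-clockwise from above). Same axes as the bearing
- ball_1: a loose polished steel ball, 25 mm diameter, about 64 g, resting in a shallow recess of the plywood board, centre about 22.5 mm above the bench. Any of the three may go in any empty window. Origin at its centre; axes mean nothing
- ball_2: a loose polished steel ball, 25 mm diameter, about 64 g, resting in a shallow recess of the plywood board, centre about 22.5 mm above the bench. Any of the three may go in any empty window. Origin at its centre; axes mean nothing
- ball_3: a loose polished steel ball, 25 mm diameter, about 64 g, resting in a shallow recess of the plywood board, centre about 22.5 mm above the bench. Any of the three may go in any empty window. Origin at its centre; axes mean nothing
- small_ball: an odd steel ball, 18 mm diameter, from another bearing, in a recess of the same board; it stays there. Origin at its centre
- board: plywood ball board, 130 x 200 mm, 12 mm thick, fixed on the bench, with six shallow recesses (14 mm wide, 5 mm deep) in two rows of three, 65 mm apart both ways; balls lie in four of them. Origin at the centre of its underside; its long side along its y, z up
- seated_1: a 25 mm steel ball already lying in its window of the cage, 51 degrees round from the bearing's x axis; its top is about 32 mm above the bench. Origin at its centre
- seated_2: a 25 mm steel ball already lying in its window of the cage, 103 degrees round from the bearing's x axis; its top is about 32 mm above the bench. Origin at its centre
- seated_3: a 25 mm steel ball already lying in its window of the cage, 206 degrees round from the bearing's x axis; its top is about 32 mm above the bench. Origin at its centre
- seated_4: a 25 mm steel ball already lying in its window of the cage, 309 degrees round from the bearing's x axis; its top is about 32 mm above the bench. Origin at its centre
- screwdriver: screwdriver lying across on the bench beyond the board, about 200 mm long, under 35 mm high. Origin near its middle, x along it
- wrench: flat steel wrench 8 mm thick lying on the bench to the robot's left, about 215 mm long. Origin near its middle, x along it
- top_washer: the bearing's other steel washer, a flat ring 170 mm across with a 104 mm hole, 9 mm thick, lying on the bench to the robot's right. Origin at the centre of its underside
- bush: brass bush, a tube 44 mm across and 30 mm high, standing beyond the bearing. Origin at the centre of its underside

How it is judged (in metres and radians):
At the end, for the whole second after the job is handed in: Each of the three empty windows holds a big ball at rest (under 0.03 m/s), within 4 mm sideways of its seat point and at most 3 mm above it. The seated balls and the small ball are within 6 mm of where they were; screwdriver, wrench, top washer and bush within 30 mm (((horizontal distance between ball_1 and pocket_a below 0.004 m and z of ball_1 in the frame of pocket_a below 0.003 m) or (horizontal distance between ball_2 and pocket_a below 0.004 m and z of ball_2 in the frame of pocket_a below 0.003 m) or (horizontal distance between ball_3 and pocket_a below 0.004 m and z of ball_3 in the frame of pocket_a below 0.003 m)) and ((horizontal distance between ball_1 and pocket_b below 0.004 m and z of ball_1 in the frame of pocket_b below 0.003 m) or (horizontal distance between ball_2 and pocket_b below 0.004 m and z of ball_2 in the frame of pocket_b below 0.003 m) or (horizontal distance between ball_3 and pocket_b below 0.004 m and z of ball_3 in the frame of pocket_b below 0.003 m)) and ((horizontal distance between ball_1 and pocket_c below 0.004 m and z of ball_1 in the frame of pocket_c below 0.003 m) or (horizontal distance between ball_2 and pocket_c below 0.004 m and z of ball_2 in the frame of pocket_c below 0.003 m) or (horizontal distance between ball_3 and pocket_c below 0.004 m and z of ball_3 in the frame of pocket_c below 0.003 m)) and linear speed of each of ball_1, ball_2, ball_3 below 0.03 m/s and distance of each of seated_1, seated_2, seated_3, seated_4, small_ball from where it was at the start of the episode below 0.006 m and distance of each of screwdriver, wrench, top_washer, bush from where it was at the start of the episode below 0.03 m); the robot touches nothing.
It fails at once if a big ball was let go of (or flew) with its centre more than 80 mm above the bench ((height (world z) of ball_1 above 0.08 m and contact force between the fingers and ball_1 below 0.05 N) or (height (world z) of ball_2 above 0.08 m and contact force between the fingers and ball_2 below 0.05 N) or (height (world z) of ball_3 above 0.08 m and contact force between the fingers and ball_3 below 0.05 N)).
It fails at once if a ball already in the cage was knocked out of its pocket (distance of any of seated_1, seated_2, seated_3, seated_4 from where it was at the start of the episode above 0.012 m).
It fails at once if the small ball was taken or knocked out of its recess (distance of small_ball from where it was at the start of the episode above 0.012 m).
It fails at once if a bystander was pushed more than 30 mm (distance of any of screwdriver, wrench, top_washer, bush from where it was at the start of the episode above 0.03 m).
It also fails if it takes over 72 s, if anything falls off the work surface, if the arm or the gripper's body presses on something with over 40 N, if the wrist force passes 120 N, or if a joint passes its speed limit or range.

## Robot

A 6-joint arm with a two-finger parallel gripper is mounted at the origin on the work surface. World frame = base frame: x ahead of the robot, y to its left, z up, the work surface at z = 0. Lengths are in m, angles in degrees, forces in N, time in s.
With the tool pointing down it reaches from about 0.25 to 0.725 m from the base axis. Payload 9.7 kg.
Tool frame: the origin (TCP) lies midway between the tips of the shut fingers; the grasp point (between the pads) lies 19 mm behind it; z points along the fingers, y is the line along which they close (so a half turn about z gives the same grasp; the last joint's range is limited). The gripper opens to 85 mm and grips with 20 to 120 N. Pads are 22 mm wide; open, the fingers measure 114 mm over their backs; the gripper's body (76 mm by 85 mm) begins 54 mm behind the grasp point. The pads swing forward as they close: fully open they stand 13 mm farther back than shut.
Start: joints at [69.958, 4.979, 10.078, 95.1, 0, 90], TCP at [0.188, 0.517, 0.231] pointing down, gripper open.
Joint ranges: [-179.16, 179.16], [-48.56, 103.87], [-65.8, 70.77], [-126.05, 130.52], [-82.76, 87.17], [-180, 180]. Speed limits (degrees/s): [127.2, 127.2, 147.25, 180, 180, 180].

## Interface

Orientations are given as [roll, pitch, yaw] about the fixed x, y, z axes, in that order (R = Rz(yaw) Ry(pitch) Rx(roll)).
In Python, from workcell import readout, imaging, bot, spotter gives the robot as it stands.
- The arm moves only by the shell command python3 -m jog 'ROWS' [FORCE]. ROWS is JSON, a list of rows, each an object with "rotation": the turn, a rotation vector about the world's x, y, z in degrees, a list of three; "translation": the shift along the world's x, y, z in mm, a list of three; "grip": the finger opening in mm, from 0 to 85.4. In form: [{"rotation": [wx, wy, wz], "translation": [dx, dy, dz], "grip": grip}, ...]. A call has 1 to 20 rows; each row is the pose to reach, as a shift and turn from the pose commanded when the call began; what a row does not reach only later rows make up. A row lasts 1/10 s, in which the tool goes at most 50 mm and 8.59 degrees, less where a joint would pass 70% of its speed; a pose out of reach is approached as far as the arm can. A call with a gripper value outside its range is refused whole. The fingers move at their own pace and stop on an object; FORCE is the grip in N (left out, the last holds). Time passes only in rows, so rows that repeat a pose let the fingers close. It gives the time, the measured TCP pose, the force, the opening and the grip force at its end, in the units of the state.
- readout.get_obs(): the state, without advancing time (a new reading comes with each control period).
- imaging.camera(name): name is "scene" or "top" or "wrist"; returns (picture, depth): 400x640x3 uint8, red, green, blue; 400x640 float32, m along the optical axis (not along the pixel's ray), 0 where there is no reading.
- imaging.camera_info(name): a dict with "vertical_fov" (degrees; the focal length in pixels is half the picture's height over the tangent of half this angle, whatever the lens; pixels are square), "cx", "cy" (the principal point, pixels), "extrinsics" (4x4, takes a point from camera to world coordinates); the wrist camera has in their place "tool_from_camera" (4x4, takes a point from camera to tool coordinates, whose origin is the TCP and whose axes are the flange's). Camera axes: x right, y down, z forward; pixel columns grow to the right and rows downward; lengths in m; the calibration is good to about 2 mm. The wrist camera is an equidistant fisheye: a pixel r from the principal point sees the ray r / f radians off the axis. A picture is of the moment at which its call begins: read the wrist's pose just before it. camera_info takes no time and is no camera call.
- bot.job_done(): hands the job in; it is judged then, once.
Trained networks look in the newest picture that a camera, given by its name, has taken for a name from the list of things; names that differ only in an ending like _2 or _b are one class to them, and where a whole thing is asked for, a point or a joint stands for the part that bears it (a point fixed in the world has none). Each returns a list of dicts, best first, with "confidence" (0 to 1); they miss things now and then, are a little off and sometimes report something else, mostly with a low value. They report only what shows in the picture. A call takes as long as a camera call.
- spotter.spot_in(camera, target): "box" ([centre column, centre row, width, height] in pixels, round what is visible of it).
- spotter.mark_of(camera, target): "uv" ([column, row] in pixels: a listed point, or the origin of a listed thing).
The state is a dict: "time": time; "q": joint angles; "qd": joint speeds; "joint_efforts": joint torques, N m; "ee_pos": TCP position; "tcp_rot": TCP orientation; "wrist_force": force on the tool from outside, world axes, zero at the start; "torque": the same for the moment, N m; "opening": finger opening in m; "grasp_force": force on a finger pad.
Only numpy, scipy, OpenCV 4.12 (cv2) and the standard library are available. Lean on these libraries where they do the work, as an engineer would, in place of code of your own. Each camera call takes 0.05 s, during which the arm holds its last target. There are 200 camera calls.

## Working session

There is one attempt and no reset: what is moved stays moved. The work goes in short steps, Python scripts to look and compute and a shell command to move; the robot and the scene stay as the last step left them, time stands still between calls to the robot, and variables do not carry over. Pictures are saved under pics/ and viewed, at most 10 in all, crops included, and the job is handed in when it is done.

```bash
mkdir -p pics; python3 - <<'E'
from workcell import readout, imaging, spotter
import cv2,numpy as np
o=readout.get_obs();print(o['time'],o['ee_pos'],o['tcp_rot'],o['opening'])
for c in ['top','scene']:
    im,d=imaging.camera(c);cv2.imwrite(f'pics/{c}0.png',im[:,:,::-1]);np.save(f'{c}_d.npy',d);np.save(f'{c}_i.npy',im)
    i=imaging.camera_info(c);print(c,i)
    for t in ['ball_1','small_ball','pocket_a','seated_1','bearing','board']:
        print(t,[(np.round(r['uv'],1).tolist(),round(r['confidence'],2)) for r in spotter.mark_of(c,t)])
E
```

```text
0.0 [0.18840307 0.51648573 0.23059641] [-1.79925260e+02 -5.12479983e-04  1.59958185e+02] 0.08556757826341874
top {'vertical_fov': 56.713380070482835, 'cx': 317.8814260367283, 'cy': 196.4120615786042, 'extrinsics': array([[ 0.02231186, -0.99794256,  0.06010675,  0.51816846],
       [-0.99943271, -0.02074729,  0.02652953, -0.02526726],
       [-0.02522789, -0.06066458, -0.99783935,  1.027173  ],
       [ 0.        ,  0.        ,  0.        ,  1.        ]])}
ball_1 [([240.5, 193.3], 0.6), ([216.0, 191.4], 0.43), ([386.0, 196.6], 0.33)]
small_ball [([367.1, 195.0], 0.52), ([264.9, 218.2], 0.4)]
pocket_a [([384.5, 239.1], 0.9), ([402.5, 208.9], 0.79), ([355.1, 207.9], 0.75), ([346.5, 141.7], 0.7)]
seated_1 [([363.3, 234.0], 0.6), ([400.4, 227.5], 0.46), ([386.2, 190.9], 0.45), ([218.7, 194.1], 0.41)]
bearing [([374.9, 217.8], 0.83)]
board [([241.4, 207.7], 0.59)]
scene {'vertical_fov': 51.599632481711325, 'cx': 322.34457258541056, 'cy': 202.83559693300694, 'extrinsics': array([[-0.52651443,  0.50838777, -0.68141356,  1.3823885 ],
       [ 0.85016507,  0.31354309, -0.42297765,  0.48161088],
       [-0.00138415, -0.80201784, -0.59729848,  0.75434065],
       [ 0.        ,  0.        ,  0.        ,  1.        ]])}
ball_1 [([419.4, 246.8], 0.63), ([401.4, 238.4], 0.5), ([429.9, 231.0], 0.49)]
small_ball [([313.0, 187.3], 0.68), ([399.8, 240.4], 0.57), ([382.6, 221.7], 0.43), ([290.6, 194.1], 0.29), ([275.5, 195.2], 0.23)]
pocket_a [([305.6, 193.1], 0.72), ([270.6, 184.4], 0.69), ([297.1, 179.6], 0.63), ([401.1, 241.6], 0.25)]
seated_1 [([315.1, 185.2], 0.53), ([280.3, 182.3], 0.51), ([292.1, 202.1], 0.49), ([273.9, 197.9], 0.42)]
bearing [([289.6, 192.7], 0.95)]
board [([399.4, 237.3], 0.73)]
```

```bash
python3 - <<'E'
import cv2
im=cv2.imread('pics/top0.png')[120:290,190:440]
cv2.imwrite('pics/topc.png',cv2.resize(im,None,fx=3.2,fy=3.2,interpolation=cv2.INTER_CUBIC))
E
```

```text
(no output)
```

View pics/topc.png

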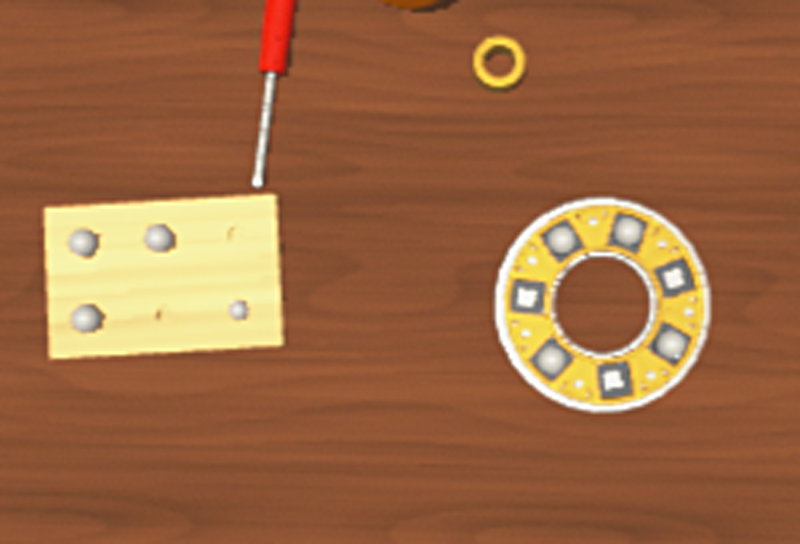

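View pics/top0.png

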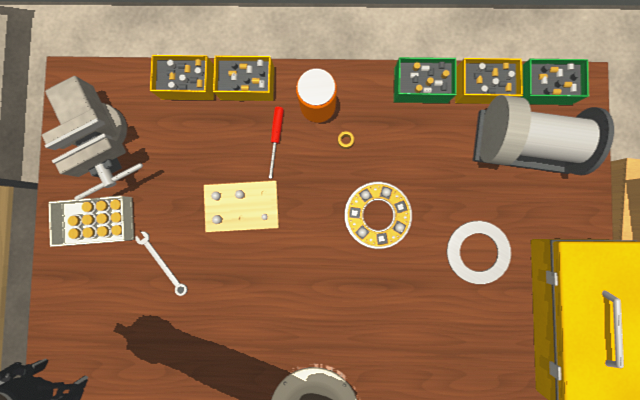

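The top view shows three big balls on the board at full-image pixels (216,196), (240,194) and (217,219), with the small ball at (265,217). The empty windows are a (401,207), b (355,213) and c (382,239). The screwdriver lies beyond the board.

```bash
cat > h.py <<'E'
import numpy as np, cv2
from workcell import readout, imaging, spotter
from scipy.spatial.transform import Rotation as R
def pose():
    o=readout.get_obs();T=np.eye(4);T[:3,:3]=R.from_euler('xyz',o['tcp_rot'],degrees=True).as_matrix();T[:3,3]=o['ee_pos'];return T
def rays(c,uv,T=None):
    i=imaging.camera_info(c);f=200/np.tan(np.radians(i['vertical_fov']/2))
    p=(np.atleast_2d(uv)-[i['cx'],i['cy']])/f
    if c=='wrist':
        r=np.linalg.norm(p,axis=1,keepdims=True)+1e-9
        d=np.hstack([p/r*np.sin(r),np.cos(r)]);E=T@i['tool_from_camera']
    else: d=np.hstack([p,np.ones((len(p),1))]);E=i['extrinsics']
    return E[:3,3],d@E[:3,:3].T
def at_z(c,uv,z,T=None):
    o,d=rays(c,uv,T); return o+d*((z-o[2])/d[:,2])[:,None]
def project(c,X,T):   # wrist
    i=imaging.camera_info(c);f=200/np.tan(np.radians(i['vertical_fov']/2))
    E=np.linalg.inv(T@i['tool_from_camera']);q=np.atleast_2d(X)@E[:3,:3].T+E[:3,3]
    n=np.linalg.norm(q[:,:2],axis=1,keepdims=True);th=np.arctan2(n,q[:,2:])
    return q[:,:2]/n*th*f+[i['cx'],i['cy']]
E
python3 - <<'E'
from h import *
np.set_printoptions(precision=4,suppress=True)
print(at_z('top',[[215.9,195.6],[240,194.4],[217.2,219.4]],.0225),at_z('top',[[264.7,216.9]],.019))
print(at_z('top',np.array([[674,278],[527,297],[614,380]])/3.2+[190,120],.01))
print(at_z('top',np.array([[562,240],[628,232],[670,343],[551,358]])/3.2+[190,120],.02))
print(imaging.camera_info('wrist'))
E
```

```text
[[0.5751 0.2806 0.0225]
 [0.5798 0.2144 0.0225]
 [0.5102 0.2745 0.0225]] [[0.5199 0.1453 0.019 ]]
[[ 0.5555 -0.2248  0.01  ]
 [ 0.5366 -0.1     0.01  ]
 [ 0.4677 -0.1749  0.01  ]]
[[ 0.5854 -0.1281  0.02  ]
 [ 0.5933 -0.1838  0.02  ]
 [ 0.5003 -0.22    0.02  ]
 [ 0.4854 -0.1203  0.02  ]]
{'vertical_fov': 65.70646984690485, 'cx': 320.2720686647318, 'cy': 199.8919197655129, 'tool_from_camera': array([[ 0.0002, -0.9457, -0.3252,  0.0827],
       [ 1.    ,  0.0005, -0.0006,  0.0013],
       [ 0.0007, -0.3252,  0.9457, -0.1426],
       [ 0.    ,  0.    ,  0.    ,  1.    ]])}
```

```bash
python3 -m jog '[{"rotation":[0,0,8],"translation":[50,-40,0],"grip":45},{"rotation":[0,0,16],"translation":[85,-75,-10],"grip":45},{"rotation":[0,0,24],"translation":[120,-110,-20],"grip":45},{"rotation":[0,0,24],"translation":[155,-135,-30],"grip":45},{"rotation":[0,0,24],"translation":[190,-165,-40],"grip":45},{"rotation":[0,0,24],"translation":[225,-190,-50],"grip":45},{"rotation":[0,0,24],"translation":[260,-215,-60],"grip":45},{"rotation":[0,0,24],"translation":[295,-245,-70],"grip":45},{"rotation":[0,0,24],"translation":[330,-275,-75],"grip":45},{"rotation":[0,0,24],"translation":[355,-297,-80],"grip":45},{"rotation":[0,0,24],"translation":[355,-297,-80],"grip":45},{"rotation":[0,0,24],"translation":[355,-297,-80],"grip":45},{"rotation":[0,0,24],"translation":[355,-297,-80],"grip":45},{"rotation":[0,0,24],"translation":[355,-297,-80],"grip":45}]' 30
cat > look.py <<'E'
import sys;from h import *
T=pose();im,d=imaging.camera('wrist');n=sys.argv[1]
cv2.imwrite(f'pics/{n}.png',im[:,:,::-1]);np.savez(n+'.npz',T=T,im=im,d=d);print(np.round(T,4).tolist())
E
python3 look.py w1
```

```text
time: 2.1
ee_pos: [0.5429, 0.2206, 0.1517]
tcp_rot: [180.0, 0.0, -176.0]
wrist_force: [0.1, 0.4, -0.3]
opening: 0.0451
grasp_force: 0.0
[[-0.9975, -0.0704, 0.0005, 0.5429], [-0.0704, 0.9975, 0.0003, 0.2206], [-0.0005, 0.0003, -1.0, 0.1517], [0.0, 0.0, 0.0, 1.0]]
```

View pics/w1.png

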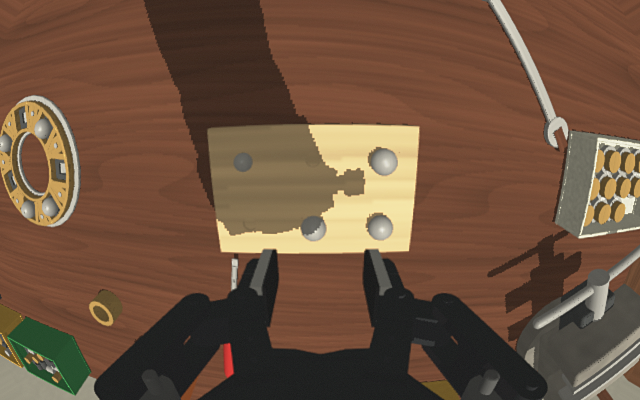

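Wrist view: big balls at (384,161), (380,228) and (313,229), and the small ball at (243,162). The fingers are at the bottom.

```bash
cat >> h.py <<'E'
from scipy.optimize import least_squares
def cloud(n):
    z=np.load(n+'.npz');T,im,d=z['T'],z['im'],z['d']
    v,u=np.mgrid[:400,:640];i=imaging.camera_info('wrist');f=200/np.tan(np.radians(i['vertical_fov']/2))
    p=np.dstack([u-i['cx'],v-i['cy']])/f;r=np.linalg.norm(p,axis=2,keepdims=True)+1e-9
    c=np.dstack([p/r*np.tan(r),np.ones_like(r)])*d[:,:,None]
    E=T@i['tool_from_camera'];return c@E[:3,:3].T+E[:3,3],d>0,T,im
def ball(n,xy,zc,rad=.0125):
    P,ok,T,im=cloud(n);m=ok&(np.hypot(P[...,0]-xy[0],P[...,1]-xy[1])<rad*1.6)&(P[...,2]>zc-.003)&(P[...,2]<zc+rad+.008)
    Q=P[m];s=least_squares(lambda c:np.linalg.norm(Q-c,axis=1)-rad,[*xy,zc],loss='soft_l1',f_scale=.0005)
    return s.x,len(Q),np.sqrt(np.mean(s.fun**2))
E
python3 - <<'E'
from h import *
np.set_printoptions(precision=4,suppress=True)
T=np.load('w1.npz')['T']
for uv in [(384,161),(380,228),(313,229)]:
    a=at_z('wrist',[uv],.0225,T)[0];print(a,ball('w1',a[:2],.0225))
P,ok,T,im=cloud('w1')
print(P[190,350],P[300,150])
E
```

```text
[0.5127 0.277  0.0225] (array([0.5134, 0.2769, 0.0219]), 582, np.float64(0.0005574791561705786))
[0.5787 0.282  0.0225] (array([0.5783, 0.282 , 0.022 ]), 502, np.float64(0.0005555927036370049))
[0.5841 0.2171 0.0225] (array([0.5834, 0.2172, 0.022 ]), 528, np.float64(0.0005468792616863551))
[0.5458 0.25   0.0116] [0.7182 0.0058 0.0015]
```

```bash
python3 -m jog '[{"rotation":[0,0,0],"translation":[-15,28,-30],"grip":45},{"rotation":[0,0,0],"translation":[-30,56,-60],"grip":45},{"rotation":[0,0,0],"translation":[-30,56,-85],"grip":45},{"rotation":[0,0,0],"translation":[-30,56,-105],"grip":45},{"rotation":[0,0,0],"translation":[-30,56,-120],"grip":45},{"rotation":[0,0,0],"translation":[-30,56,-130],"grip":45},{"rotation":[0,0,0],"translation":[-30,56,-137],"grip":45},{"rotation":[0,0,0],"translation":[-30,56,-137],"grip":45},{"rotation":[0,0,0],"translation":[-30,56,-137],"grip":20},{"rotation":[0,0,0],"translation":[-30,56,-137],"grip":20},{"rotation":[0,0,0],"translation":[-30,56,-137],"grip":20},{"rotation":[0,0,0],"translation":[-30,56,-137],"grip":20},{"rotation":[0,0,0],"translation":[-30,56,-137],"grip":20},{"rotation":[0,0,0],"translation":[-30,56,-137],"grip":20}]' 30
python3 look.py w2
```

```text
time: 3.55
ee_pos: [0.514, 0.276, 0.0151]
tcp_rot: [180.0, 0.1, -176.0]
wrist_force: [-0.0, 1.0, 6.6]
opening: 0.0222
grasp_force: 29.6
[[-0.9976, -0.0691, 0.0013, 0.514], [-0.0691, 0.9976, 0.0008, 0.276], [-0.0014, 0.0007, -1.0, 0.0151], [0.0, 0.0, 0.0, 1.0]]
```

View pics/w2.png

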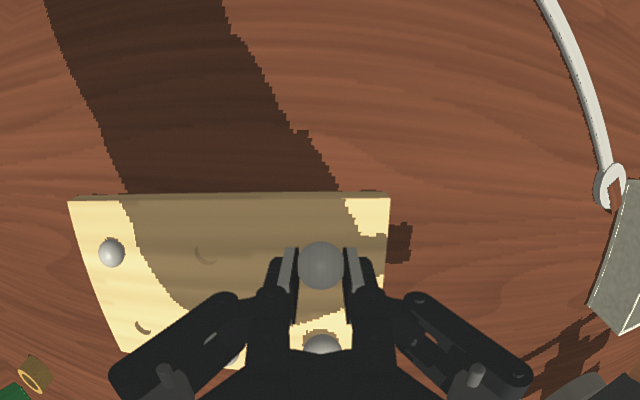

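The ball at (321,265) sits between the fingers, but the opening is only 22.2 mm and the force is upwards. The pads are probably holding it above its equator, so I'll check the heights.

```bash
python3 - <<'E'
from h import *
np.set_printoptions(precision=1,suppress=True,linewidth=200)
P,ok,T,im=cloud('w2')
b=ball('w2',T[:2,3],.0225);print(b[0]*1000,b[1:])
L=(P-T[:3,3])@T[:3,:3]*1000
for u in [272,284,290,294,348,353,360]:
    print(u,[ (v,*np.round(L[v,u],0).astype(int)) for v in range(236,300,6)])
E
```

```text
[513.3 276.4  22.1] (2730, np.float64(0.004971029837139176))
272 [(236, np.int64(12), np.int64(-25), np.int64(3)), (242, np.int64(8), np.int64(-25), np.int64(4)), (248, np.int64(5), np.int64(-25), np.int64(3)), (254, np.int64(2), np.int64(-25), np.int64(2)), (260, np.int64(6), np.int64(-23), np.int64(-11)), (266, np.int64(5), np.int64(-22), np.int64(-16)), (272, np.int64(5), np.int64(-22), np.int64(-21)), (278, np.int64(6), np.int64(-21), np.int64(-28)), (284, np.int64(5), np.int64(-20), np.int64(-31)), (290, np.int64(13), np.int64(-18), np.int64(-46)), (296, np.int64(11), np.int64(-18), np.int64(-47))]
284 [(236, np.int64(13), np.int64(-18), np.int64(2)), (242, np.int64(9), np.int64(-18), np.int64(3)), (248, np.int64(5), np.int64(-19), np.int64(3)), (254, np.int64(10), np.int64(-17), np.int64(-12)), (260, np.int64(10), np.int64(-16), np.int64(-18)), (266, np.int64(10), np.int64(-16), np.int64(-23)), (272, np.int64(10), np.int64(-15), np.int64(-29)), (278, np.int64(9), np.int64(-15), np.int64(-33)), (284, np.int64(9), np.int64(-14), np.int64(-36)), (290, np.int64(11), np.int64(-13), 
[... 2103 characters left out ...]
int64(-33)), (284, np.int64(10), np.int64(14), np.int64(-38)), (290, np.int64(6), np.int64(14), np.int64(-36)), (296, np.int64(6), np.int64(14), np.int64(-40))]
360 [(236, np.int64(13), np.int64(21), np.int64(2)), (242, np.int64(9), np.int64(22), np.int64(3)), (248, np.int64(5), np.int64(22), np.int64(4)), (254, np.int64(1), np.int64(22), np.int64(3)), (260, np.int64(6), np.int64(20), np.int64(-11)), (266, np.int64(6), np.int64(20), np.int64(-17)), (272, np.int64(9), np.int64(18), np.int64(-27)), (278, np.int64(9), np.int64(18), np.int64(-32)), (284, np.int64(10), np.int64(17), np.int64(-37)), (290, np.int64(10), np.int64(16), np.int64(-43)), (296, np.int64(11), np.int64(16), np.int64(-47))]
```

```bash
python3 -m jog '[{"rotation":[0,0,0],"translation":[0,0,4],"grip":20},{"rotation":[0,0,0],"translation":[0,0,9],"grip":20},{"rotation":[0,0,0],"translation":[0,0,16],"grip":20},{"rotation":[0,0,0],"translation":[0,0,26],"grip":20},{"rotation":[0,0,0],"translation":[0,0,38],"grip":20},{"rotation":[0,0,0],"translation":[0,0,47],"grip":20},{"rotation":[0,0,0],"translation":[0,0,50],"grip":20},{"rotation":[0,0,0],"translation":[0,0,50],"grip":20}]'
python3 look.py w3; python3 - <<'E'
from h import *
np.set_printoptions(precision=4,suppress=True)
P,ok,T,im=cloud('w3');L=(P-T[:3,3])@T[:3,:3]
Q=L[ok&(abs(L[...,1])<.010)&(L[...,2]<.008)&(L[...,2]>-.03)&(abs(L[...,0])<.02)]
s=least_squares(lambda c:np.linalg.norm(Q-c,axis=1)-.0125,[0,0,-.007],loss='soft_l1',f_scale=.0005);print(len(Q),s.x,np.median(abs(s.fun)))
E
```

```text
time: 4.4
ee_pos: [0.5138, 0.2759, 0.0651]
tcp_rot: [180.0, 0.1, -176.0]
wrist_force: [0.7, 0.9, 0.4]
opening: 0.0228
grasp_force: 29.4
[[-0.9976, -0.069, 0.0011, 0.5138], [-0.069, 0.9976, 0.0006, 0.2759], [-0.0011, 0.0005, -1.0, 0.0651], [0.0, 0.0, 0.0, 1.0]]
1692 [ 0.0004  0.0007 -0.0065] 0.0003026615076803414
```

```bash
python3 -m jog '[{"rotation":[0,0,0],"translation":[2,-15,0],"grip":20},{"rotation":[0,0,0],"translation":[6,-50,0],"grip":20},{"rotation":[0,0,0],"translation":[12,-95,0],"grip":20},{"rotation":[0,0,0],"translation":[18,-140,0],"grip":20},{"rotation":[0,0,0],"translation":[24,-185,0],"grip":20},{"rotation":[0,0,0],"translation":[30,-230,0],"grip":20},{"rotation":[0,0,0],"translation":[36,-275,0],"grip":20},{"rotation":[0,0,0],"translation":[42,-320,0],"grip":20},{"rotation":[0,0,0],"translation":[48,-365,0],"grip":20},{"rotation":[0,0,0],"translation":[53,-405,0],"grip":20},{"rotation":[0,0,0],"translation":[56,-430,0],"grip":20},{"rotation":[0,0,0],"translation":[56,-440,0],"grip":20},{"rotation":[0,0,0],"translation":[56,-440,0],"grip":20},{"rotation":[0,0,0],"translation":[56,-440,0],"grip":20}]'
python3 look.py w4
```

```text
time: 5.85
ee_pos: [0.569, -0.1637, 0.064]
tcp_rot: [180.0, -0.0, -176.0]
wrist_force: [-0.3, 0.5, -1.8]
opening: 0.0229
grasp_force: 29.5
[[-0.9976, -0.0691, -0.0007, 0.569], [-0.0691, 0.9976, 0.0005, -0.1637], [0.0007, 0.0006, -1.0, 0.064], [0.0, 0.0, 0.0, 1.0]]
```

View pics/w4.png

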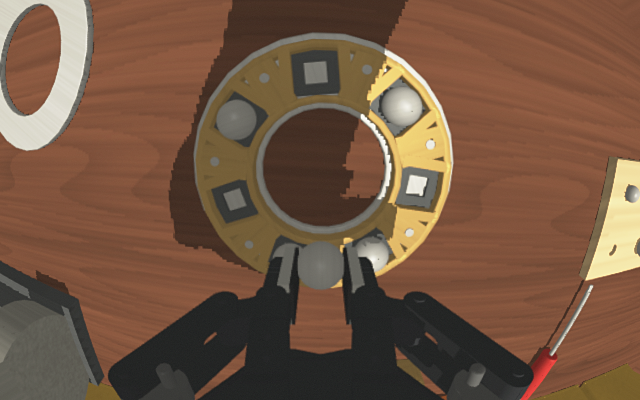

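The wrist view shows empty windows c (316,72), b (417,187) and a (235,200). Seated balls are at (235,119), (402,107) and (371,252), and the carried ball is at (321,265).

```bash
cat > fit.py <<'E'
from h import *
np.set_printoptions(precision=4,suppress=True)
T=np.load('w4.npz')['T'];A=[];B=[]
# ang: seated_4=309 between c and a ; seated_3=206 between b and c
for uv,ang in [((235,119),5*0+6*360/7),((402,107),4*360/7)]:
    a=at_z('wrist',[uv],.0194,T)[0];s=ball('w4',a[:2],.0194);print(ang,a,s);A.append(ang);B.append(s[0][:2])
for uv,ang in [((316,72.5),5*360/7),((417,187),3*360/7),((235,200),0)]:
    a=at_z('wrist',[uv],.011,T)[0];print(ang,a);A.append(ang);B.append(a[:2])
A=np.radians(A);B=np.array(B)
f=lambda p:p[:2]+.065*np.c_[np.cos(A+p[2]),np.sin(A+p[2])]
s=least_squares(lambda p:(f(p)-B).ravel(),[.532,-.165,-1.2]);p=s.x
print('pose',p,np.degrees(p[2]));print(s.fun.reshape(-1,2)*1000);print('c,b,a\n',f(p)[2:])
P,ok,T,im=cloud('w4');Q=P[ok&(abs(P[...,2]-.0178)<.0025)&(np.hypot(P[...,0]-p[0],P[...,1]-p[1])<.088)&(np.hypot(P[...,0]-p[0],P[...,1]-p[1])>.042)]
print('cage z',np.median(Q[:,2]),len(Q))
L=(P-T[:3,3])@T[:3,:3]
Q=L[ok&(abs(L[...,1])<.010)&(L[...,2]<.008)&(L[...,2]>-.03)&(abs(L[...,0])<.02)]
h=least_squares(lambda c:np.linalg.norm(Q-c,axis=1)-.0125,[0,0,-.007],loss='soft_l1',f_scale=.0005).x;w=T[:3,:3]@h+T[:3,3]
print('held tool',h,'world',w);print('shift mm c,b,a',(f(p)[2:]-w[:2])*1000)
E
python3 fit.py
```

```text
308.57142857142856 [ 0.5023 -0.2201  0.0194] (array([ 0.5024, -0.2201,  0.019 ]), 2276, np.float64(0.0037126111413968163))
205.71428571428572 [ 0.4879 -0.1188  0.0194] (array([ 0.4874, -0.1189,  0.0189]), 2294, np.float64(0.003724049251971057))
257.14285714285717 [ 0.4713 -0.1725  0.011 ]
154.28571428571428 [ 0.5401 -0.0991  0.011 ]
0 [ 0.558  -0.2224  0.011 ]
pose [ 0.535  -0.1631 -1.1987] -68.67769539881368
[[ 0.0547  0.7064]
 [ 0.0302  0.0667]
 [-0.6102 -0.2254]
 [-0.0879  0.7541]
 [ 0.6131 -1.3017]]
c,b,a
 [[ 0.4707 -0.1727]
 [ 0.54   -0.0983]
 [ 0.5587 -0.2237]]
cage z 0.017841625241575843 20293
held tool [ 0.0004  0.0007 -0.0065] world [ 0.5686 -0.163   0.0705]
shift mm c,b,a [[-97.8317  -9.6506]
 [-28.5622  64.727 ]
 [ -9.9049 -60.6328]]
```

```bash
python3 -m jog '[{"rotation":[0,0,0],"translation":[-30,-3,0],"grip":20},{"rotation":[0,0,0],"translation":[-65,-6,0],"grip":20},{"rotation":[0,0,0],"translation":[-90,-9,0],"grip":20},{"rotation":[0,0,0],"translation":[-98,-9,-10],"grip":20},{"rotation":[0,0,0],"translation":[-98,-9,-24],"grip":20},{"rotation":[0,0,0],"translation":[-98,-9,-27],"grip":20},{"rotation":[0,0,0],"translation":[-98,-9,-27],"grip":20},{"rotation":[0,0,0],"translation":[-98,-9,-27],"grip":20},{"rotation":[0,0,0],"translation":[-98,-9,-27],"grip":20}]'; python3 look.py w5 ; python3 - <<'E'
from workcell import readout;print(readout.get_obs()['ee_pos'])
E
```

```text
time: 6.8
ee_pos: [0.4721, -0.1732, 0.0375]
tcp_rot: [-180.0, 0.0, -176.0]
wrist_force: [0.2, 0.3, -1.0]
opening: 0.0225
grasp_force: 29.5
[[-0.9976, -0.0694, 0.0003, 0.4721], [-0.0694, 0.9976, -0.0001, -0.1732], [-0.0003, -0.0001, -1.0, 0.0375], [0.0, 0.0, 0.0, 1.0]]
[ 0.47196967 -0.17330917  0.03755691]
```

View pics/w5.png

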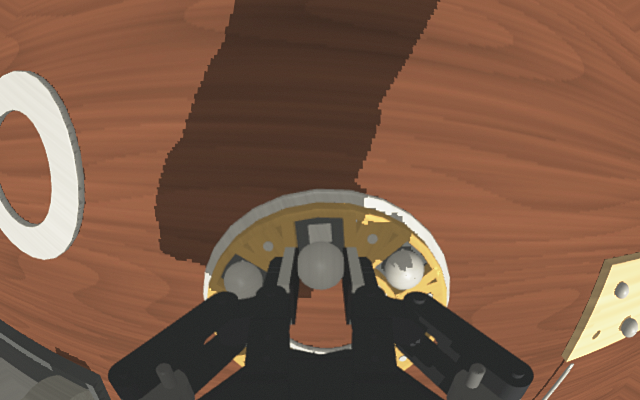

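The held ball at (321,265) lines up with window c at (320,235). I'll lower, release and rise.

```bash
python3 -m jog '[{"rotation":[0,0,0],"translation":[-1,0,-6],"grip":20},{"rotation":[0,0,0],"translation":[-1,0,-12],"grip":20},{"rotation":[0,0,0],"translation":[-1,0,-17],"grip":20},{"rotation":[0,0,0],"translation":[-1,0,-17],"grip":20},{"rotation":[0,0,0],"translation":[-1,0,-17],"grip":20},{"rotation":[0,0,0],"translation":[-1,0,-17],"grip":40},{"rotation":[0,0,0],"translation":[-1,0,-17],"grip":40},{"rotation":[0,0,0],"translation":[-1,0,-17],"grip":40},{"rotation":[0,0,0],"translation":[-1,0,-17],"grip":40},{"rotation":[0,0,0],"translation":[-1,0,-17],"grip":40},{"rotation":[0,0,0],"translation":[-1,0,0],"grip":40},{"rotation":[0,0,0],"translation":[-1,0,30],"grip":40},{"rotation":[0,0,0],"translation":[-1,0,60],"grip":40},{"rotation":[0,0,0],"translation":[40,0,90],"grip":40},{"rotation":[0,0,0],"translation":[80,0,90],"grip":40},{"rotation":[0,0,0],"translation":[90,0,90],"grip":40},{"rotation":[0,0,0],"translation":[90,0,90],"grip":40}]'; python3 look.py w6; python3 - <<'E'
from h import *
print(ball('w6',[.4707,-.1727],.0194))
E
```

```text
time: 8.55
ee_pos: [0.5622, -0.1731, 0.1263]
tcp_rot: [180.0, -0.1, -176.0]
wrist_force: [-0.9, 0.8, -0.6]
opening: 0.0399
grasp_force: 0.0
[[-0.9976, -0.0698, -0.0013, 0.5622], [-0.0698, 0.9976, 0.0004, -0.1731], [0.0013, 0.0005, -1.0, 0.1263], [0.0, 0.0, 0.0, 1.0]]
(array([ 0.47047008, -0.17300945,  0.01884296]), 1389, np.float64(0.0037157652184275345))
```

Ball in window c, at seated height. Next is ball_1.

```bash
python3 -m jog '[{"rotation":[0,0,0],"translation":[2,40,0],"grip":40},{"rotation":[0,0,0],"translation":[4,85,0],"grip":40},{"rotation":[0,0,0],"translation":[6,130,0],"grip":40},{"rotation":[0,0,0],"translation":[8,175,0],"grip":40},{"rotation":[0,0,0],"translation":[10,220,0],"grip":40},{"rotation":[0,0,0],"translation":[12,265,0],"grip":40},{"rotation":[0,0,0],"translation":[14,310,0],"grip":40},{"rotation":[0,0,0],"translation":[16,355,0],"grip":40},{"rotation":[0,0,0],"translation":[16,400,0],"grip":40},{"rotation":[0,0,0],"translation":[16,440,0],"grip":40},{"rotation":[0,0,0],"translation":[16,455,-20],"grip":40},{"rotation":[0,0,0],"translation":[16,455,-50],"grip":40},{"rotation":[0,0,0],"translation":[16,455,-75],"grip":40},{"rotation":[0,0,0],"translation":[16,455,-75],"grip":40},{"rotation":[0,0,0],"translation":[16,455,-75],"grip":40}]'; python3 look.py w7; python3 - <<'E'
from h import *
T=np.load('w7.npz')['T'];b=ball('w7',[.578,.282],.0225);print(b,T[:3,:3].T@(b[0]-T[:3,3]))
E
```

```text
time: 10.1
ee_pos: [0.5768, 0.2809, 0.0529]
tcp_rot: [-180.0, -0.0, -176.1]
wrist_force: [0.1, -0.5, 0.8]
opening: 0.04
grasp_force: 0.0
[[-0.9976, -0.0685, -0.0007, 0.5768], [-0.0685, 0.9976, -0.0004, 0.2809], [0.0007, -0.0003, -1.0, 0.0529], [0.0, 0.0, 0.0, 1.0]]
(array([0.57826394, 0.28203244, 0.02199053]), 1245, np.float64(0.00047836851596506436)) [-0.00154402  0.00104983  0.03090236]
```

```bash
python3 -m jog '[{"rotation":[0,0,0],"translation":[1,0,-15],"grip":40},{"rotation":[0,0,0],"translation":[1,0,-28],"grip":40},{"rotation":[0,0,0],"translation":[1,0,-37],"grip":40},{"rotation":[0,0,0],"translation":[1,0,-37],"grip":40},{"rotation":[0,0,0],"translation":[1,0,-37],"grip":20},{"rotation":[0,0,0],"translation":[1,0,-37],"grip":20},{"rotation":[0,0,0],"translation":[1,0,-37],"grip":20},{"rotation":[0,0,0],"translation":[1,0,-37],"grip":20},{"rotation":[0,0,0],"translation":[1,0,-37],"grip":20},{"rotation":[0,0,0],"translation":[1,0,-37],"grip":20},{"rotation":[0,0,0],"translation":[1,0,-33],"grip":20},{"rotation":[0,0,0],"translation":[1,0,-27],"grip":20},{"rotation":[0,0,0],"translation":[1,0,-19],"grip":20},{"rotation":[0,0,0],"translation":[1,0,-9],"grip":20},{"rotation":[0,0,0],"translation":[1,0,3],"grip":20},{"rotation":[0,0,0],"translation":[1,0,12],"grip":20},{"rotation":[0,0,0],"translation":[1,0,12],"grip":20}]' 30
cat > held.py <<'E'
import sys,os;from h import *
np.set_printoptions(precision=4,suppress=True)
n=sys.argv[1];P,ok,T,im=cloud(n);L=(P-T[:3,3])@T[:3,:3]
Q=L[ok&(abs(L[...,1])<.010)&(L[...,2]<.008)&(L[...,2]>-.03)&(abs(L[...,0])<.02)]
s=least_squares(lambda c:np.linalg.norm(Q-c,axis=1)-.0125,[0,0,-.007],loss='soft_l1',f_scale=.0005);w=T[:3,:3]@s.x+T[:3,3]
print(len(Q),s.x,np.median(abs(s.fun)),'shift to b,a mm',(np.array([[.54,-.0983],[.5587,-.2237]])-w[:2])*1000)
E
python3 look.py w8; python3 held.py w8
```

```text
time: 11.85
ee_pos: [0.5794, 0.2821, 0.0665]
tcp_rot: [179.9, 0.2, -176.0]
wrist_force: [0.4, -0.3, -0.4]
opening: 0.0224
grasp_force: 29.4
[[-0.9976, -0.0691, 0.0027, 0.5794], [-0.0691, 0.9976, 0.0013, 0.2821], [-0.0028, 0.0011, -1.0, 0.0665], [0.0, 0.0, 0.0, 1.0]]
1697 [ 0.0001  0.0007 -0.0066] 0.0002812615120554914 shift to b,a mm [[ -39.2388 -381.1066]
 [ -20.5388 -506.5066]]
```

```bash
python3 -m jog '[{"rotation":[0,0,0],"translation":[-2,-15,0],"grip":20},{"rotation":[0,0,0],"translation":[-6,-50,0],"grip":20},{"rotation":[0,0,0],"translation":[-10,-95,0],"grip":20},{"rotation":[0,0,0],"translation":[-14,-140,0],"grip":20},{"rotation":[0,0,0],"translation":[-19,-185,0],"grip":20},{"rotation":[0,0,0],"translation":[-24,-230,0],"grip":20},{"rotation":[0,0,0],"translation":[-28,-275,0],"grip":20},{"rotation":[0,0,0],"translation":[-33,-320,0],"grip":20},{"rotation":[0,0,0],"translation":[-37,-355,0],"grip":20},{"rotation":[0,0,0],"translation":[-39,-375,0],"grip":20},{"rotation":[0,0,0],"translation":[-39,-381,-10],"grip":20},{"rotation":[0,0,0],"translation":[-39,-381,-24],"grip":20},{"rotation":[0,0,0],"translation":[-39,-381,-29],"grip":20},{"rotation":[0,0,0],"translation":[-39,-381,-29],"grip":20},{"rotation":[0,0,0],"translation":[-39,-381,-29],"grip":20},{"rotation":[0,0,0],"translation":[-39,-381,-29],"grip":20}]';python3 look.py w9; python3 held.py w9
```

```text
time: 13.5
ee_pos: [0.5399, -0.0987, 0.0357]
tcp_rot: [-180.0, 0.0, -176.0]
wrist_force: [0.6, -0.6, 0.1]
opening: 0.0226
grasp_force: 29.5
[[-0.9975, -0.0701, 0.0006, 0.5399], [-0.0701, 0.9975, -0.0001, -0.0987], [-0.0006, -0.0002, -1.0, 0.0357], [0.0, 0.0, 0.0, 1.0]]
1690 [ 0.0001  0.0007 -0.0067] 0.0003008555761934177 shift to b,a mm [[   0.2459   -0.3236]
 [  18.9459 -125.7236]]
```

View pics/w9.png

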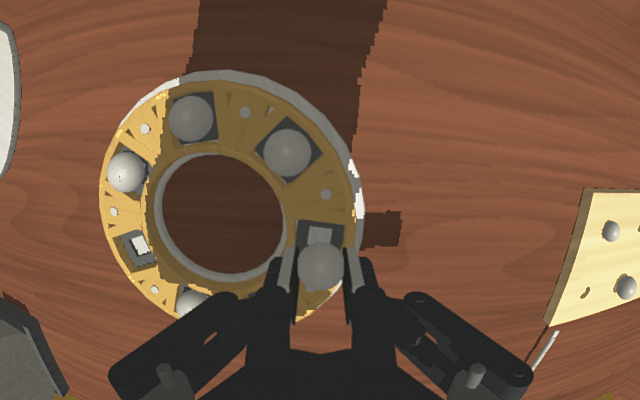

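The ball at (321,265) is aligned with window b at (319,237), and the ball in c sits seated at (192,118). Releasing here.

```bash
python3 -m jog '[{"rotation":[0,0,0],"translation":[0,0,-6],"grip":20},{"rotation":[0,0,0],"translation":[0,-0.5,-11],"grip":20},{"rotation":[0,0,0],"translation":[0,-0.5,-15],"grip":20},{"rotation":[0,0,0],"translation":[0,-0.5,-15],"grip":20},{"rotation":[0,0,0],"translation":[0,-0.5,-15],"grip":20},{"rotation":[0,0,0],"translation":[0,-0.5,-15],"grip":40},{"rotation":[0,0,0],"translation":[0,-0.5,-15],"grip":40},{"rotation":[0,0,0],"translation":[0,-0.5,-15],"grip":40},{"rotation":[0,0,0],"translation":[0,-0.5,-15],"grip":40},{"rotation":[0,0,0],"translation":[0,-0.5,-15],"grip":40},{"rotation":[0,0,0],"translation":[0,-0.5,0],"grip":40},{"rotation":[0,0,0],"translation":[0,-0.5,30],"grip":40},{"rotation":[0,0,0],"translation":[0,0,60],"grip":40},{"rotation":[0,0,0],"translation":[30,0,90],"grip":40},{"rotation":[0,0,0],"translation":[35,0,90],"grip":40},{"rotation":[0,0,0],"translation":[35,0,90],"grip":40},{"rotation":[0,0,0],"translation":[35,0,90],"grip":40}]'; python3 look.py w10; python3 - <<'E'
from h import *
print(ball('w10',[.54,-.0983],.0194))
E
```

```text
time: 15.25
ee_pos: [0.5737, -0.0992, 0.1246]
tcp_rot: [180.0, -0.1, -176.0]
wrist_force: [-0.7, 0.0, -0.3]
opening: 0.0401
grasp_force: 0.0
[[-0.9976, -0.0691, -0.0017, 0.5737], [-0.0691, 0.9976, 0.0003, -0.0992], [0.0016, 0.0004, -1.0, 0.1246], [0.0, 0.0, 0.0, 1.0]]
(array([ 0.53997575, -0.098345  ,  0.01895203]), 1328, np.float64(0.003749820967838808))
```

```bash
python3 -m jog '[{"rotation":[0,0,0],"translation":[1,30,0],"grip":40},{"rotation":[0,0,0],"translation":[2,75,0],"grip":40},{"rotation":[0,0,0],"translation":[4,120,0],"grip":40},{"rotation":[0,0,0],"translation":[5,165,0],"grip":40},{"rotation":[0,0,0],"translation":[7,210,0],"grip":40},{"rotation":[0,0,0],"translation":[8,255,0],"grip":40},{"rotation":[0,0,0],"translation":[9,295,0],"grip":40},{"rotation":[0,0,0],"translation":[9,316,-15],"grip":40},{"rotation":[0,0,0],"translation":[9,316,-45],"grip":40},{"rotation":[0,0,0],"translation":[9,316,-73],"grip":40},{"rotation":[0,0,0],"translation":[9,316,-73],"grip":40},{"rotation":[0,0,0],"translation":[9,316,-73],"grip":40}]'; python3 look.py w11; python3 - <<'E'
from h import *
T=np.load('w11.npz')['T'];b=ball('w11',[.5834,.2172],.0225);print(b,T[:3,:3].T@(b[0]-T[:3,3]))
E
```

```text
time: 16.5
ee_pos: [0.5827, 0.2163, 0.0522]
tcp_rot: [-180.0, -0.1, -176.1]
wrist_force: [1.0, 0.9, 1.1]
opening: 0.0404
grasp_force: 0.0
[[-0.9976, -0.0689, -0.0016, 0.5827], [-0.0689, 0.9976, -0.0006, 0.2163], [0.0016, -0.0005, -1.0, 0.0522], [0.0, 0.0, 0.0, 1.0]]
(array([0.58335392, 0.21724233, 0.02201054]), 1265, np.float64(0.0004854302326956714)) [-0.00078137  0.00095818  0.03019808]
```

```bash
python3 -m jog '[{"rotation":[0,0,0],"translation":[0,0,-15],"grip":40},{"rotation":[0,0,0],"translation":[0,0,-28],"grip":40},{"rotation":[0,0,0],"translation":[0,0,-36],"grip":40},{"rotation":[0,0,0],"translation":[0,0,-36],"grip":40},{"rotation":[0,0,0],"translation":[0,0,-36],"grip":20},{"rotation":[0,0,0],"translation":[0,0,-36],"grip":20},{"rotation":[0,0,0],"translation":[0,0,-36],"grip":20},{"rotation":[0,0,0],"translation":[0,0,-36],"grip":20},{"rotation":[0,0,0],"translation":[0,0,-36],"grip":20},{"rotation":[0,0,0],"translation":[0,0,-36],"grip":20},{"rotation":[0,0,0],"translation":[0,0,-32],"grip":20},{"rotation":[0,0,0],"translation":[0,0,-26],"grip":20},{"rotation":[0,0,0],"translation":[0,0,-18],"grip":20},{"rotation":[0,0,0],"translation":[0,0,-8],"grip":20},{"rotation":[0,0,0],"translation":[0,0,4],"grip":20},{"rotation":[0,0,0],"translation":[0,0,13],"grip":20},{"rotation":[0,0,0],"translation":[0,0,13],"grip":20}]' 30
python3 look.py w12; python3 held.py w12
```

```text
time: 18.25
ee_pos: [0.5844, 0.217, 0.0674]
tcp_rot: [180.0, 0.2, -176.0]
wrist_force: [-1.1, 0.2, -0.9]
opening: 0.0227
grasp_force: 29.4
[[-0.9976, -0.0691, 0.0027, 0.5844], [-0.0691, 0.9976, 0.001, 0.217], [-0.0028, 0.0008, -1.0, 0.0674], [0.0, 0.0, 0.0, 1.0]]
1687 [ 0.      0.0007 -0.0055] 0.0002903536859315877 shift to b,a mm [[ -44.3163 -315.9909]
 [ -25.6163 -441.3909]]
```

```bash
python3 -m jog '[{"rotation":[0,0,0],"translation":[-1,-15,0],"grip":20},{"rotation":[0,0,0],"translation":[-3,-50,0],"grip":20},{"rotation":[0,0,0],"translation":[-6,-95,0],"grip":20},{"rotation":[0,0,0],"translation":[-9,-140,0],"grip":20},{"rotation":[0,0,0],"translation":[-12,-185,0],"grip":20},{"rotation":[0,0,0],"translation":[-14,-230,0],"grip":20},{"rotation":[0,0,0],"translation":[-17,-275,0],"grip":20},{"rotation":[0,0,0],"translation":[-20,-320,0],"grip":20},{"rotation":[0,0,0],"translation":[-22,-365,0],"grip":20},{"rotation":[0,0,0],"translation":[-24,-405,0],"grip":20},{"rotation":[0,0,0],"translation":[-25.5,-430,0],"grip":20},{"rotation":[0,0,0],"translation":[-25.5,-441,-10],"grip":20},{"rotation":[0,0,0],"translation":[-25.5,-441,-25],"grip":20},{"rotation":[0,0,0],"translation":[-25.5,-441,-30],"grip":20},{"rotation":[0,0,0],"translation":[-25.5,-441,-30],"grip":20},{"rotation":[0,0,0],"translation":[-25.5,-441,-30],"grip":20},{"rotation":[0,0,0],"translation":[-25.5,-441,-30],"grip":20}]';python3 look.py w13; python3 held.py w13
```

```text
time: 20.0
ee_pos: [0.5585, -0.2236, 0.0359]
tcp_rot: [-180.0, 0.0, -176.0]
wrist_force: [0.1, -0.1, -1.0]
opening: 0.0225
grasp_force: 29.5
[[-0.9975, -0.0703, 0.0008, 0.5585], [-0.0703, 0.9975, -0.0002, -0.2236], [-0.0007, -0.0003, -1.0, 0.0359], [0.0, 0.0, 0.0, 1.0]]
1677 [-0.      0.0007 -0.0056] 0.000303305390841023 shift to b,a mm [[-18.4323 124.5798]
 [  0.2677  -0.8202]]
```

View pics/w13.png

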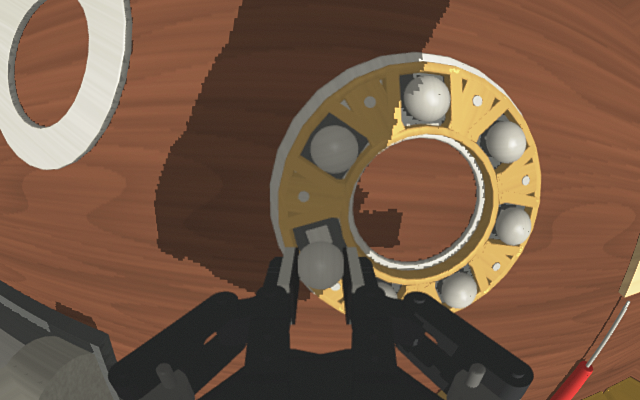

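The ball at (321,262) is over window a at about (320,240). I'll refine the pocket from the four measured seated balls before lowering.

```bash
python3 - <<'E'
from h import *
A=np.radians(np.array([6,4,5,3])*360/7)
B=np.array([ball('w13',x,.0194)[0][:2] for x in [(.5024,-.2201),(.4874,-.1189),(.4705,-.173),(.54,-.0983)]]);print(B)
f=lambda p,A:p[:2]+.065*np.c_[np.cos(A+p[2]),np.sin(A+p[2])]
s=least_squares(lambda p:(f(p,A)-B).ravel(),[.535,-.163,-1.2]);print(s.x,abs(s.fun).max(),f(s.x,np.array([0.])))
E
```

```text
[[ 0.50240075 -0.21997779]
 [ 0.48720342 -0.11918835]
 [ 0.47041493 -0.17314098]
 [ 0.53984205 -0.09861138]]
[ 0.53484952 -0.1635148  -1.19744653] 0.0001924578079531003 [[ 0.55855739 -0.224037  ]]
```

```bash
python3 -m jog '[{"rotation":[0,0,0],"translation":[0,-1,-6],"grip":20},{"rotation":[0,0,0],"translation":[0,-1,-11],"grip":20},{"rotation":[0,0,0],"translation":[0,-1,-15],"grip":20},{"rotation":[0,0,0],"translation":[0,-1,-15],"grip":20},{"rotation":[0,0,0],"translation":[0,-1,-15],"grip":20},{"rotation":[0,0,0],"translation":[0,-1,-15],"grip":40},{"rotation":[0,0,0],"translation":[0,-1,-15],"grip":40},{"rotation":[0,0,0],"translation":[0,-1,-15],"grip":40},{"rotation":[0,0,0],"translation":[0,-1,-15],"grip":40},{"rotation":[0,0,0],"translation":[0,-1,-15],"grip":40},{"rotation":[0,0,0],"translation":[0,-1,0],"grip":40},{"rotation":[0,0,0],"translation":[0,-1,30],"grip":40},{"rotation":[0,0,0],"translation":[0,0,60],"grip":40},{"rotation":[0,0,0],"translation":[20,30,90],"grip":40},{"rotation":[0,0,0],"translation":[30,50,100],"grip":40},{"rotation":[0,0,0],"translation":[30,50,100],"grip":40},{"rotation":[0,0,0],"translation":[30,50,100],"grip":40},{"rotation":[0,0,0],"translation":[30,50,100],"grip":40}]'; python3 look.py w14; python3 - <<'E'
from h import *
for x in [(.5586,-.224),(.4705,-.173),(.54,-.0983)]: print(ball('w14',x,.0194))
E
```

```text
time: 21.85
ee_pos: [0.5874, -0.1748, 0.1348]
tcp_rot: [180.0, -0.1, -176.1]
wrist_force: [-0.5, 0.2, 0.5]
opening: 0.04
grasp_force: 0.0
[[-0.9976, -0.0686, -0.0011, 0.5874], [-0.0686, 0.9976, 0.0001, -0.1748], [0.0011, 0.0002, -1.0, 0.1348], [0.0, 0.0, 0.0, 1.0]]
(array([ 0.55886291, -0.22428032,  0.01896604]), 1197, np.float64(0.003719548808663629))
(array([ 0.47045842, -0.17326568,  0.01893825]), 1306, np.float64(0.003736428858893598))
(array([ 0.53987612, -0.09827802,  0.01887607]), 1135, np.float64(0.0037058994412531134))
```

View pics/w14.png

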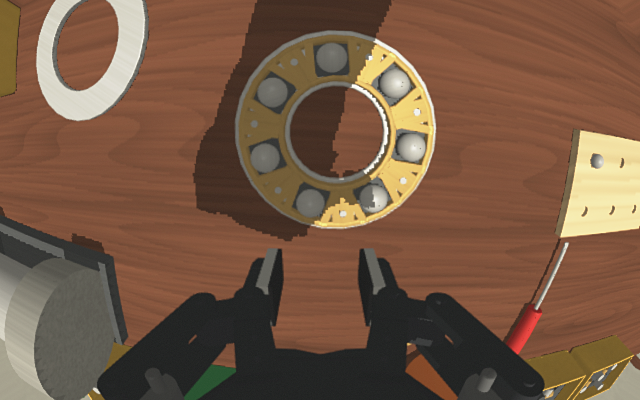

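All seven windows now hold balls: a (265,157), c (331,57), b (411,147), plus the original four. The small ball is still on the board at (597,161).

```bash
python3 -c "
from workcell import bot;print(bot.job_done())"
```

```text
the job is handed in; nothing more can be done
None
```

I placed the three big balls in windows a, b and c, and camera measurements put all three at seated height. The small ball is still on the board, and I handed the job in just under 22 s into the 72 s limit (no verdict was returned).

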